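Raise the counterweighted sash to its mark and push the compass in beneath it

ROBOT

A 6-joint arm with a two-finger parallel gripper is mounted at the origin on the work surface. World frame = base frame: x ahead of the robot, y to its left, z up, the work surface at z = 0. Lengths are in mm, angles in degrees, forces in N, time in s.
With the tool pointing down it reaches from about 300 to 850 mm from the base axis. Payload 4.2 kg.
Tool frame: the origin (TCP) lies on the mounting face of the last link; the fingertips stand 191 mm ahead of it and the grasp point (between the pads) lies 172 mm ahead of it; z points along the fingers, y is the direction in which the jaws open and shut (so a half turn about z gives the same grasp; the last joint's range is limited). The gripper opens to 91 mm and grips with 3 to 60 N. Pads are 32 mm wide; open, the fingers measure 118 mm over their backs; the gripper's body (76 mm by 178 mm) begins 60 mm behind the grasp point.
Start: joints at [68.812, 18.312, 89.639, -0, 72.044, -1.146], TCP at [197.055, 540.178, 404.776] pointing down, gripper open.
Joint ranges: [-177.97, 177.97], [-48.28, 115.42], [12.27, 149.76], [-77.06, 257.06], [2.81, 150.46], [-146.56, 146.56]. Speed limits (degrees/s): [147.25, 147.25, 180, 180, 180, 180].

INTERFACE

Orientations are given as [roll, pitch, yaw] about the fixed x, y, z axes, in that order (R = Rz(yaw) Ry(pitch) Rx(roll)).
In Python, from workcell import env gives the robot as it stands.
- The arm moves only by the shell command python3 -m handwheel 'ROWS' [FORCE]. ROWS is JSON, a list of rows, each an object with "gripper": the opening in per cent of the stroke, from 0 (shut) to 100 (fully open); "travel": the shift along the tool's x, y, z in m, a list of three; "twist": the turn about the tool's z in rad. In form: [{"gripper": gripper, "travel": [x, y, z], "twist": twist}, ...]. A call has 1 to 5 rows; each row shifts and turns the commanded pose from where the row before left it, along the tool's axes as they then stand; what a row does not reach is not made up. A row lasts 1/12 s, in which the tool goes at most 41.7 mm and 7.16 degrees, less where a joint would pass 70% of its speed; a pose out of reach is approached as far as the arm can. A call with a gripper value outside its range is refused whole. The fingers move at their own pace and stop on an object; FORCE is the grip in N (left out, the last holds). Time passes only in rows, so rows that do not move let the fingers close. It gives the time, the measured TCP pose, the force and the opening at its end, in the units of the state.
- env.state(): the state, without advancing time (a new reading comes with each control period).
- env.grab_frame(name): name is "scene" or "top" or "wrist"; returns a dict with "frame" (480x640x3 uint8, red, green, blue), "intrinsics" (3x3 intrinsics, pixels), "extrinsics" (4x4, takes a point from camera to world coordinates). Camera axes: x right, y down, z forward; pixel columns grow to the right and rows downward; lengths in mm; the calibration is good to about 2 mm. A picture is of the moment at which its call begins. There is no depth.
- env.job_done(): hands the job in, once; it reports no verdict.
Trained networks look in the newest picture that a camera, given by its name, has taken for a name from the list of things; names that differ only in an ending like _2 or _b are one class to them, and where a whole thing is asked for, a point or a joint stands for the part that bears it (a point fixed in the world has none). Each returns a list of dicts, best first, with "confidence" (0 to 1); they miss things now and then, are a little off and sometimes report something else, mostly with a low value. They report only what shows in the picture. A call takes as long as a camera call.
- env.trace(camera, thing): "pixels" (480x640 bool, what is visible of it) and "uv" ([column, row] in pixels, amid what is visible of it).
- env.pinpoint(camera, thing): "uv" ([column, row] in pixels: a listed point, or the origin of a listed thing).
The state is a dict: "time_s": time; "qpos": joint angles; "qvel": joint speeds; "effort": joint torques, N m; "ee_pos": TCP position; "ee_rot": TCP orientation; "force": force on the tool from outside, world axes, zero at the start; "torque": the same for the moment, N m; "gripper_width": finger opening in mm.
Only numpy, scipy, OpenCV 4.12 (cv2) and the standard library are available. Lean on these libraries where they do the work, as an engineer would, in place of code of your own. Each camera call takes 0.05 s, during which the arm holds its last target. There are 200 camera calls.

TASK

With closed or spread fingertips, push the glass sash up from beneath its brass lip until the top of the lip is level with the top of the brass pointer on the right-hand post, and leave it there. Then push the brass trough compass along the counter, under the raised sash, until the whole of it is past the sash's plane, so that the sash could come down behind it. Only push: do not lift or tip the compass, and leave the other things where they stand.

Things in the scene. Friction and masses are not known exactly. Their poses are not given: they have to be found in the camera images.
- screen: fixed sash screen: two dark wooden posts (34 mm square, 410 high, centres at y = +-177 mm, brass feet 50 wide), top bar, glass sash between. Origin on the counter, midway between the posts in the sash's plane; x points through the screen to the display side, y to the left post, z up. Behind, flat level counter inside a brass rail 44 mm high (sides y = +-177, back x = 215 mm)
- sash (a joint): height of the sash in m above shut (0 shut, at most 0.255); starts part open. About 0.5 kg, counterweighted, friction about 3 N, so it stays where it is left; can be pushed up or down. The underside of its brass bottom rail (12 mm thick) is this far above the counter; the sash reaches 140 mm higher
- lip_top (a point): top face of the brass lip, mid-length, 32 mm in front of the sash's plane (screen x = -32 mm), 20 mm plus the joint value above the counter. The lip is a ledge along the front foot of the sash, 300 mm long, 14 mm thick, reaching 39 mm in front of the plane; round nose of 7 mm radius centred 7 mm under this point; underside free, 14 mm under it
- pointer_top (a point): height mark: top face of a brass tongue (36 mm long, 18 wide, 5 thick) pointing forward from a collar clamped on the right-hand post (screen y = -177 mm), beside the lip's right end. Point 46 mm in front of the sash's plane; fixed; its height changes from start to start, 75 to 150 mm above where the lip starts
- compass: surveyor's trough compass: closed brass box 96 mm long (its x), 46 wide (y), 36 high, pale dial strip and dark needle along its top; about 0.3 kg, loose. Origin at the centre of its underside. Starts on the counter in front of the screen, +x end towards the opening, turned by up to 0.15 rad
- compass_front_left (a point): upright edge of the compass at its front (+x) left (+y) corner, at half its height
- compass_front_right (a point): upright edge of the compass at its front (+x) right (-y) corner, at half its height
- compass_rear_left (a point): upright edge of the compass at its rear (-x) left (+y) corner, at half its height
- compass_rear_right (a point): upright edge of the compass at its rear (-x) right (-y) corner, at half its height
- thermometer_holder: silvered upright thermometer holder on a dark 50 mm square foot, 120 mm high, loose, behind the screen; origin at the centre of its underside; to be left alone
- compass_lid: cork-lined round brass compass lid, 68 mm across, 11 mm high, loose, behind the screen; origin at the centre of its underside; to be left alone
- gimbal_bracket: cast bronze U-shaped gimbal bracket, 50 x 22 x 65 mm, loose, behind the screen; origin at the centre of its underside; to be left alone
- polish_jar: small amber glass jar with dark cap, 44 mm across, 45 mm high, loose, behind the screen; origin at the centre of its underside; to be left alone
- knob_a: ebonised (black) turned barometer knob, 32 mm across, 36 mm high, loose, in front of the screen near its left post; origin at the centre of its underside; to be left alone
- knob_b: a second such black knob, in front of the screen near its right post; origin at the centre of its underside; to be left alone
- screwdriver: screwdriver 150 mm long lying on the counter in front and to the left of the screen; origin at the middle of its underside; to be left alone

How it is judged (in metres and radians):
On the way, in this order (a step that is already met when the one before it is completed fails the run):
1. the sash has been pushed up until its lip is level with the pointer (z of lip_top in the frame of pointer_top between -0.007 and 0.007 m and x of each of compass_front_left, compass_front_right in the frame of screen below 0.006 m), for 0.3 s.
2. the compass has been pushed under the sash, wholly past its plane (x of each of compass_front_left, compass_front_right, compass_rear_left, compass_rear_right in the frame of screen above 0.006 m), for 0.2 s.
At the end, for the whole second after the job is handed in: the top of the lip is within 7 mm of the height of the pointer's top; all four upright edges of the compass are at least 6 mm past the sash's plane, the compass flat on the counter inside the gallery; sash and compass at rest (all of step 2 and z of lip_top in the frame of pointer_top between -0.007 and 0.007 m and linear speed of compass below 0.01 m/s and velocity of joint sash between -0.005 and 0.005 m/s and height (world z) of compass below 0.004 m and angle between compass's own z axis and vertical below 0.1 rad and y of compass in the frame of screen between -0.16 and 0.16 m and x of compass in the frame of screen below 0.215 m); the robot touches nothing.
It fails at once if the compass is lifted (15 mm) or tipped (0.35 rad) (height (world z) of compass above 0.015 m or angle between compass's own z axis and vertical above 0.35 rad).
It fails at once if another thing is moved by more than 30 mm (distance of any of thermometer_holder, compass_lid, gimbal_bracket, polish_jar, knob_a, knob_b, screwdriver from where it was at the start of the episode above 0.03 m).
It also fails if it takes over 54 s, if anything falls off the work surface, if the arm or the gripper's body presses on something with over 40 N, if the wrist force passes 120 N, or if a joint passes its speed limit or range.

## Working session

There is one attempt and no reset: what is moved stays moved. The work goes in short steps, Python scripts to look and compute and a shell command to move; the robot and the scene stay as the last step left them, time stands still between calls to the robot, and variables do not carry over. Pictures are saved under pics/ and viewed, about 8 in all and at most 12, crops included, and the job is handed in when it is done.

```bash
mkdir -p pics; cat > h.py <<'E'
import numpy as np, cv2
from workcell import env
from scipy.optimize import least_squares
def cam(f): return np.array(f["intrinsics"],float),np.array(f["extrinsics"],float)
def ray(f,uv):
    K,T=cam(f); d=T[:3,:3]@np.linalg.inv(K)@np.array([uv[0],uv[1],1.]); return T[:3,3],d/np.linalg.norm(d)
def atz(f,uv,z):
    o,d=ray(f,uv); return o+d*(z-o[2])/d[2]
def proj(f,P):
    K,T=cam(f); P=np.atleast_2d(P); c=(P-T[:3,3])@T[:3,:3]; q=c@K.T; return q[:,:2]/q[:,2:]
def tri(rs):
    A=0;b=0
    for o,d in rs:
        M=np.eye(3)-np.outer(d,d); A=A+M;b=b+M@o
    return np.linalg.solve(A,b)
E
python3 - <<'E'
from h import *
np.set_printoptions(precision=1,suppress=True)
print(env.state())
F={}
for c in ("scene","top","wrist"):
    F[c]=env.grab_frame(c); cv2.imwrite(f"pics/{c}0.png",F[c]["frame"][:,:,::-1]); print(c,cam(F[c])[1][:3].tolist())
R={}
for n in ["screen","lip_top","pointer_top","compass","compass_front_left","compass_front_right","compass_rear_left","compass_rear_right","knob_a","screwdriver","thermometer_holder","compass_lid","gimbal_bracket","polish_jar"]:
    for c in ("scene","top"):
        r=env.pinpoint(c,n)
        R[n,c]=r
        z=18 if "compass_" in n and "lid" not in n else 0
        print(n,c,[(np.round(q["uv"],1).tolist(),round(q["confidence"],2),np.round(atz(F[c],q["uv"],z),0)[:2]) for q in r[:3]])
    a,b=R[n,"scene"],R[n,"top"]
    if a and b: print("   tri",tri([ray(F["scene"],a[0]["uv"]),ray(F["top"],b[0]["uv"])]))
E
```

```text
{'time_s': 0.0, 'qpos': array([68.8, 18.4, 89.7,  0. , 72. , -1.1]), 'qvel': array([-0.2, -0. ,  0. , -0.1,  0. ,  0.1]), 'effort': array([ -0. , -41.2, -23.2,   0.1,   0. ,  -0. ]), 'ee_pos': array([197. , 540. , 403.9]), 'ee_rot': array([-179.9,   -0. ,  160. ]), 'force': array([1. , 0. , 0.7]), 'torque': array([-0.,  0.,  0.]), 'gripper_width': 91.21589112955051}
scene [[-0.7426645445878725, -0.5272721170284449, 0.41283591027965333, 237.88073415268792], [-0.6696375984354123, 0.579292589810408, -0.464764006945895, 534.0221195784302], [0.005904318228347274, -0.6216141970668722, -0.7833013015635591, 921.2542658138251]]
top [[0.06678469916871035, -0.9709777645175421, 0.22965623172355026, 383.6288601171082], [-0.9977527279323323, -0.06623924199956342, 0.010092409172847698, 62.996029759870105], [0.005412749812596069, -0.22981415019932835, -0.9732194811591198, 1221.4363839053785]]
wrist [[0.34296840663592115, 0.9116027032884886, 0.2266124078834519, 134.43103020444596], [0.9393456648879025, -0.33244079447510844, -0.08433765484682353, 563.6736225504403], [-0.00154722523268378, 0.2417925340
[... 1926 characters left out ...]
ay([ 588., -163.]))]
   tri [479.4 269.6  10.2]
thermometer_holder scene [([274.8, 298.9], 0.68, array([685., 153.]))]
thermometer_holder top [([294.7, 233.4], 0.56, array([684., 156.]))]
   tri [682.3 155.7   6.8]
compass_lid scene []
compass_lid top [([393.7, 223.8], 0.55, array([727., -93.])), ([441.8, 243.9], 0.48, array([ 682., -216.]))]
gimbal_bracket scene [([251.6, 276.3], 0.63, array([756., 146.]))]
gimbal_bracket top [([301.8, 204.6], 0.61, array([762., 144.]))]
   tri [761.8 143.9  -7. ]
polish_jar scene [([313.0, 206.0], 0.74, array([791., -72.])), ([412.8, 234.8], 0.39, array([ 583., -153.]))]
polish_jar top [([384.6, 196.4], 0.7, array([798., -67.]))]
   tri [793.  -68.3   3.8]
```

```bash
python3 -c "
import cv2,numpy as np
a=cv2.imread('pics/scene0.png');b=cv2.imread('pics/top0.png')
cv2.imwrite('pics/both.png',cv2.resize(np.vstack([a,b]),(0,0),fx=.625,fy=.625))"
```

```text
(no output)
```

View pics/scene0.png

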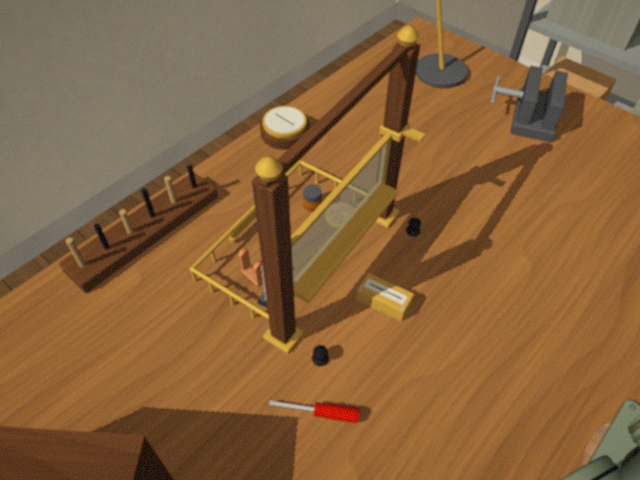

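View pics/top0.png

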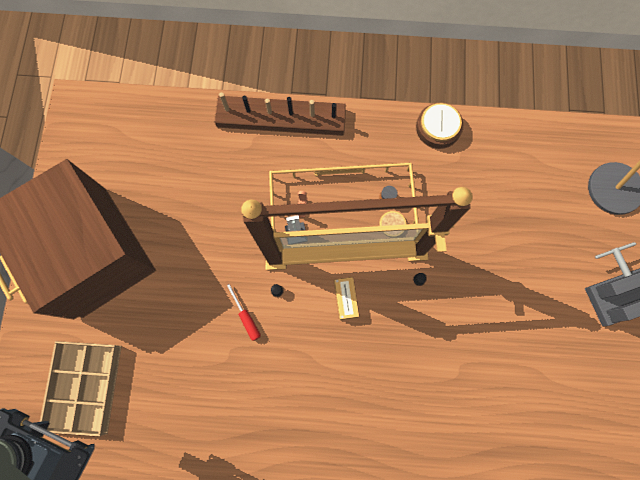

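The scene view shows the compass at about (385,297), the lip front edge running from (305,297) to (397,190), and the pointer tongue tip at (422,135). In the top view the compass is at (346,298), the post feet at (275,266) and (418,259), and the knobs at (277,290) and (420,279). Next I'll fit the screen and compass poses.

```bash
cat > fit.py <<'E'
from h import *
np.set_printoptions(precision=1,suppress=True)
F={c:env.grab_frame(c) for c in("scene","top")}
rot=lambda a:np.array([[np.cos(a),-np.sin(a)],[np.sin(a),np.cos(a)]])
def W(p,q): # q in local mm, p=x,y,yaw
    q=np.atleast_2d(np.array(q,float)); o=q.copy(); o[:,:2]=q[:,:2]@rot(p[2]).T+p[:2]; return o
def pp(c,n):
    r=env.pinpoint(c,n); return [(q["uv"],q["confidence"]) for q in r if q["confidence"]>.45][:1]
def fitscreen(extra=[]):
    ob=[(c,n,pp(c,n)) for c in F for n in("screen","lip_top","pointer_top")]
    ob=[(c,n,o[0][0]) for c,n,o in ob if o]+extra
    def loc(n,p):
        return {"screen":[0,0,0],"lip_top":[-32,0,p[3]],"pointer_top":[-46,-177,p[4]],"finL":[0,177,p[5]],"finR":[0,-177,p[5]]}[n]
    def res(p): return np.concatenate([proj(F[c],W(p,loc(n,p)))[0]-uv for c,n,uv in ob])
    s=least_squares(res,[643,26,.08,140,250,430],loss="soft_l1",f_scale=2,x_scale=[10,10,.05,10,10,10])
    return s.x,[(c,n,r) for (c,n,_),r in zip(ob,res(s.x).reshape(-1,2))]
def fitcompass():
    m={c:env.trace(c,"compass") for c in F}
    m={c:r[0]["pixels"] for c,r in m.items() if r and r[0]["confidence"]>.4}
    box=[[a*48,b*23,z] for a in(1,-1) for b in(1,-1) for z in(0,36)]
    def poly(p,c): return cv2.convexHull(proj(F[c],W(p,box)).astype(np.float32)*1)
    def cost(p):
        t=0
        for c in m:
            im=np.zeros((480*4,640*4),np.uint8); cv2.fillConvexPoly(im,np.round((poly(p,c)+.5)*4).astype(np.int32),255)
            a=cv2.resize(im,(640,480),interpolation=cv2.INTER_AREA)/255.; t+=np.abs(a-m[c]).sum()
        return t
    from scipy.optimize import minimize
    best=min((minimize(cost,[x0[0],x0[1],a],method="Nelder-Mead",options=dict(initial_simplex=[[x0[0],x0[1],a],[x0[0]+8,x0[1],a],[x0[0],x0[1]+8,a],[x0[0],x0[1],a+.15]])) for x0 in START for a in(-.1,.1,.25)),key=lambda s:s.fun)
    return best.x,best.fun,{c:int(v.sum()) for c,v in m.items()}
E
python3 - <<'E'
import fit; from fit import *
fit.START=[(530,20)]
s,r=fitscreen([("top","finL",(251,209)),("top","finR",(462,196)),("scene","finL",(268,168)),("scene","finR",(407,36))])
print("screen",s,np.degrees(s[2])); [print(x) for x in r]
c,f,n=fitcompass(); print("compass",c,np.degrees(c[2]),f,n)
np.save("s.npy",s)
cs=W(c,[[48,23,18],[48,-23,18],[-48,23,18],[-48,-23,18]]); l=(cs[:,:2]-s[:2])@rot(s[2]); print("corners in screen",l)
for c_ in F:
    im=F[c_]["frame"][:,:,::-1].copy(); im=cv2.resize(im,None,fx=3,fy=3)
    P=lambda q,col:[cv2.circle(im,tuple(int(v*3+1) for v in u),3,col,-1) for u in proj(F[c_],q)]
    P(W(s,[[x,y*177+d,0] for x in(-25,25) for y in(1,-1) for d in(-25,25)]),(0,0,255))
    P(W(s,[[-39,y,s[3]-7] for y in(-150,0,150)]),(255,0,255)); P(W(s,[[-46,-177,s[4]]]),(255,0,0))
    P(W(s,[[-6,y,s[3]+120] for y in(-150,150)]),(255,255,0)); P(W(s,[[0,y,410] for y in(-177,177)]),(0,255,0))
    P(W(c,[[a*48,b*23,z] for a in(1,-1) for b in(1,-1) for z in(0,36)]),(255,255,255))
    u=(540,0) if c_=="scene" else (660,510)
    cv2.imwrite(f"pics/ov_{c_}.png",im[u[1]:u[1]+(1100 if c_=="scene" else 500),u[0]:u[0]+800][:1100])
a=cv2.imread("pics/ov_scene.png");b=cv2.imread("pics/ov_top.png")
cv2.imwrite("pics/ov.png",np.hstack([cv2.resize(a,(436,600)),cv2.resize(b,(364,228)) if 0 else cv2.copyMakeBorder(cv2.resize(b,(364,228)),0,372,0,0,0)]))
E
```

```text
screen [640.7  24.5   0.1 120.3 251.  426.8] 7.564852315962341
('scene', 'screen', array([1.8, 1.1]))
('scene', 'lip_top', array([-1.2,  0.4]))
('scene', 'pointer_top', array([-0.2,  0. ]))
('top', 'screen', array([-1.4,  1.1]))
('top', 'lip_top', array([ 3. , -1.7]))
('top', 'pointer_top', array([0.4, 0.2]))
('top', 'finL', array([ 0. , -0.8]))
('top', 'finR', array([-0.3, -0.6]))
('scene', 'finL', array([0.3, 0.2]))
('scene', 'finR', array([0.4, 0.1]))
compass [527.4  18.3   0.2] 11.90937322622383 168.3764705882353 {'scene': 1550, 'top': 831}
corners in screen [[ -67.    35.4]
 [ -63.5  -10.5]
 [-162.7   28.1]
 [-159.2  -17.8]]
```

View pics/ov.png

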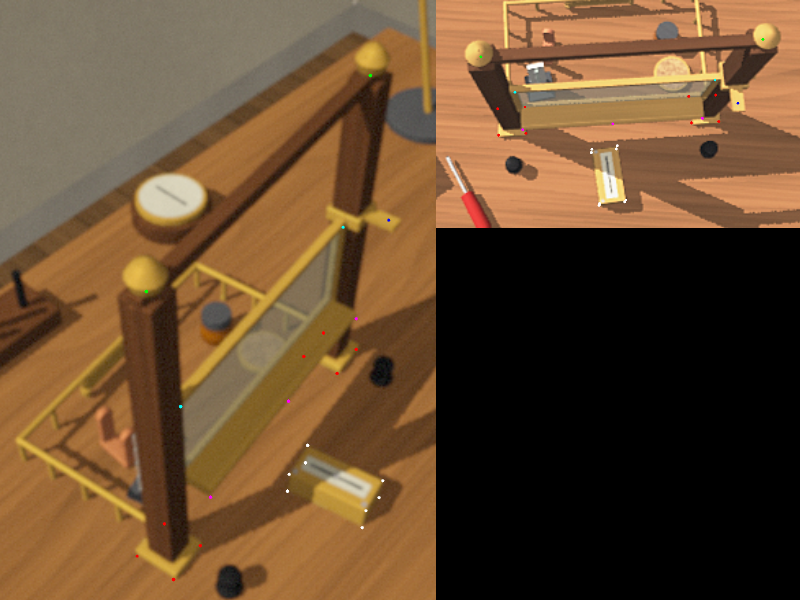

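```bash
python3 -m handwheel '[{"gripper":100,"travel":[0,0,0],"twist":-0.12},{"gripper":100,"travel":[0,0,0],"twist":-0.12},{"gripper":100,"travel":[0,0,0],"twist":-0.12},{"gripper":100,"travel":[0,0,0],"twist":-0.12},{"gripper":100,"travel":[0,0,0],"twist":0}]'
```

```text
time_s: 2.47
ee_pos: [197.1, 540.2, 404.8]
ee_rot: [180.0, 0.0, -172.4]
force: [0.5, -0.3, -0.3]
gripper_width: 91.3
```

```bash
for i in 1 ; do python3 -m handwheel '[{"gripper":100,"travel":[-0.015,-0.035,0],"twist":0},{"gripper":100,"travel":[-0.015,-0.035,0],"twist":0},{"gripper":100,"travel":[-0.015,-0.035,0],"twist":0},{"gripper":100,"travel":[-0.015,-0.035,0],"twist":0},{"gripper":100,"travel":[-0.015,-0.035,0],"twist":0}]'
python3 -m handwheel '[{"gripper":100,"travel":[-0.015,-0.035,0],"twist":0},{"gripper":100,"travel":[-0.015,-0.035,0],"twist":0},{"gripper":100,"travel":[-0.015,-0.035,0],"twist":0},{"gripper":100,"travel":[-0.015,-0.035,0],"twist":0},{"gripper":100,"travel":[-0.015,-0.035,0],"twist":0}]'
python3 -m handwheel '[{"gripper":100,"travel":[-0.015,-0.035,0],"twist":0},{"gripper":100,"travel":[-0.015,-0.035,0],"twist":0},{"gripper":100,"travel":[-0.015,-0.035,0],"twist":0},{"gripper":100,"travel":[-0.015,-0.035,0],"twist":0},{"gripper":100,"travel":[-0.012,-0.035,0],"twist":0}]'
python3 -m handwheel '[{"gripper":100,"travel":[-0.012,-0.035,0.03],"twist":0},{"gripper":100,"travel":[-0.01,-0.009,0.03],"twist":0},{"gripper":100,"travel":[0,0,0.03],"twist":0},{"gripper":100,"travel":[0,0,0.03],"twist":0},{"gripper":100,"travel":[0,0,0.01],"twist":0}]'; done
python3 - <<'E'
from h import *
for c in("scene","top"): cv2.imwrite(f"pics/{c}1.png",env.grab_frame(c)["frame"][:,:,::-1])
a=cv2.imread("pics/scene1.png");b=cv2.imread("pics/top1.png")
cv2.imwrite("pics/b1.png",np.hstack([cv2.resize(a[:,100:500],(400,480)),b[60:460,150:550].copy() if 0 else cv2.resize(b[80:480,150:483],(400,480))]))
E
```

```text
time_s: 2.88
ee_pos: [294.6, 374.9, 404.8]
ee_rot: [180.0, 0.0, -172.7]
force: [0.6, 0.7, 0.8]
gripper_width: 91.1
time_s: 3.3
ee_pos: [391.7, 210.9, 405.1]
ee_rot: [180.0, 0.1, -172.7]
force: [0.3, 0.5, 0.1]
gripper_width: 90.8
time_s: 3.72
ee_pos: [486.2, 46.6, 405.0]
ee_rot: [180.0, 0.1, -172.8]
force: [1.2, 0.4, 0.6]
gripper_width: 91.1
time_s: 4.13
ee_pos: [509.5, 11.4, 274.7]
ee_rot: [179.9, -0.4, -172.8]
force: [-0.4, 0.3, -0.6]
gripper_width: 91.3
```

View pics/b1.png

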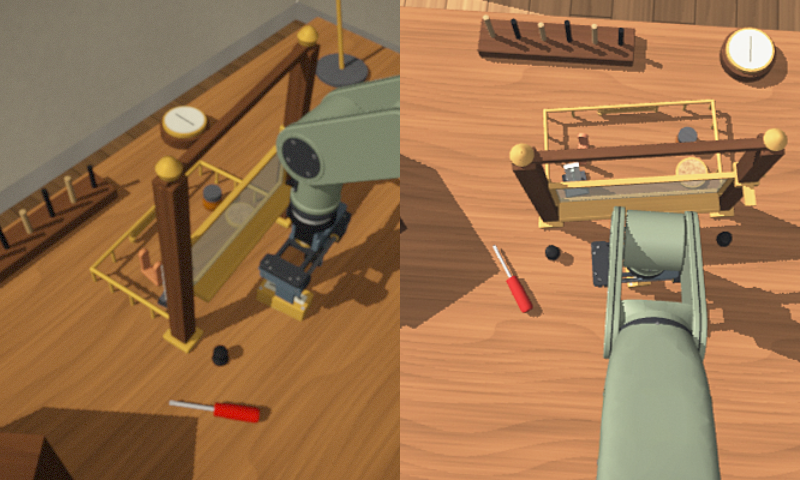

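The view shows the gripper at standoff, with the thick wrist fork above it. The wrist would hit the top bar if the jaws ran along the lip. So I'll turn the jaws to point through the screen and use the front finger's outer face.

```bash

python3 -m handwheel '[{"gripper":100,"travel":[0,0,0],"twist":0.12},{"gripper":100,"travel":[0,0,0],"twist":0.12},{"gripper":100,"travel":[0,0,0],"twist":0.12},{"gripper":100,"travel":[0,0,0],"twist":0.12},{"gripper":100,"travel":[0,0,0],"twist":0.12}]'
python3 -m handwheel '[{"gripper":100,"travel":[0,0,0],"twist":0.12},{"gripper":100,"travel":[0,0,0],"twist":0.12},{"gripper":100,"travel":[0,0,0],"twist":0.12},{"gripper":100,"travel":[0,0,0],"twist":0.12},{"gripper":100,"travel":[0,0,0],"twist":0.12}]'
python3 -m handwheel '[{"gripper":100,"travel":[0,0,0],"twist":0.12},{"gripper":100,"travel":[0,0,0],"twist":0.12},{"gripper":100,"travel":[0,0,0],"twist":0.12},{"gripper":100,"travel":[0,0,0],"twist":0.01},{"gripper":100,"travel":[0,0,0],"twist":0}]'
cat > pos.py <<'E'
from fit import rot; from h import *
s=np.load("s.npy"); e=env.state()
p=(e["ee_pos"][:2]-s[:2])@rot(s[2]); f=e["force"][:2]@rot(s[2])
print("tool screen x,y",p.round(1),"tip z",round(e["ee_pos"][2]-191,1),"yaw-want",round((e["ee_rot"][2]-np.degrees(s[2])-90),2),"F xs,ys,z",f.round(1),e["force"][2].round(1),"t",e["time_s"],"w",round(e["gripper_width"],1))
E
python3 pos.py
python3 - <<'E'
from fit import *
f=F["scene"]
# wrist axis pixel from earlier picture (403,157) at tool (509.5,11.4)
o,d=ray(f,(403,157)); 
for k in(40,50,60):
    n=np.array([-.1316,.991,0]) # along wrist axis
    P0=np.array([509.5,11.4,0])+n*k; t=((P0-o)@n)/(d@n); print(k,o+d*t)
cv2.imwrite("pics/s2.png",cv2.resize(F["scene"]["frame"][100:360,260:580,::-1],None,fx=2.4,fy=2.3))
E
```

```text
time_s: 4.65
ee_pos: [511.6, 12.2, 281.0]
ee_rot: [179.9, 0.2, 152.7]
force: [-0.6, -0.3, 0.3]
gripper_width: 90.8
time_s: 5.07
ee_pos: [511.6, 12.2, 281.0]
ee_rot: [179.8, 0.1, 118.3]
force: [-1.1, -0.3, 0.1]
gripper_width: 91.1
time_s: 5.48
ee_pos: [511.4, 12.1, 280.3]
ee_rot: [179.8, 0.0, 97.6]
force: [0.1, 0.4, -0.6]
gripper_width: 91.5
tool screen x,y [-130.2    4.7] tip z 88.6 yaw-want 0.07 F xs,ys,z [-0.6 -0.8] 0.5 t 5.5833 w 91.1
40 [517.6  52.8 406.6]
50 [512.1  62.2 416.6]
60 [506.7  71.5 426.6]
```

View pics/s2.png

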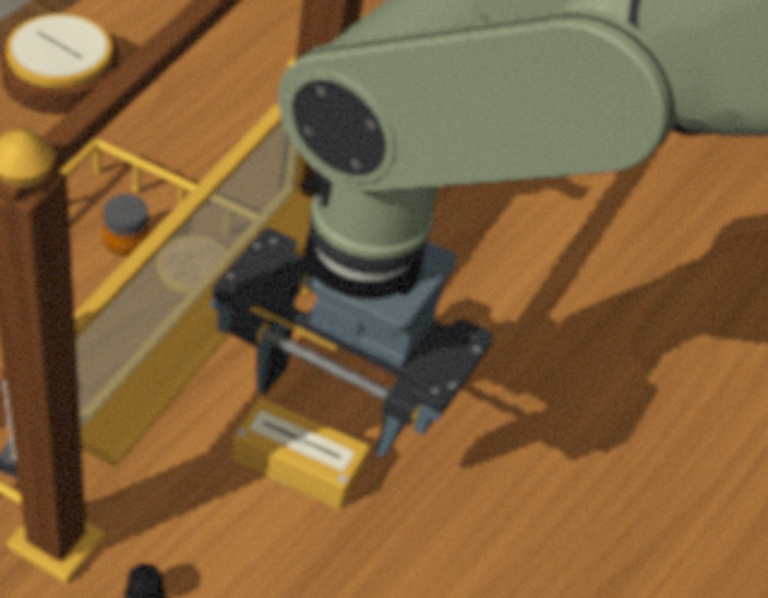

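```bash

python3 -m handwheel '[{"gripper":100,"travel":[0,0,0.01],"twist":0},{"gripper":100,"travel":[0,0.01,0.01],"twist":0},{"gripper":100,"travel":[0,0.01,0],"twist":0},{"gripper":100,"travel":[0,0.006,0],"twist":0},{"gripper":100,"travel":[0,0,0],"twist":0}]'; python3 pos.py
python3 -m handwheel '[{"gripper":100,"travel":[0,0.002,0],"twist":0},{"gripper":100,"travel":[0,0,0],"twist":0},{"gripper":100,"travel":[0,0.002,0],"twist":0},{"gripper":100,"travel":[0,0,0],"twist":0}]'; python3 pos.py
```

```text
time_s: 6.1
ee_pos: [538.2, 15.4, 258.5]
ee_rot: [179.9, 0.0, 97.5]
force: [0.6, 0.4, 0.5]
gripper_width: 91.1
tool screen x,y [-104.2    4.5] tip z 67.6 yaw-want -0.05 F xs,ys,z [-1.1  0.6] -0.6 t 6.2 w 90.9
time_s: 6.53
ee_pos: [540.7, 15.8, 258.8]
ee_rot: [180.0, -0.0, 97.5]
force: [0.1, 0.0, -0.4]
gripper_width: 91.6
tool screen x,y [-100.5    4.6] tip z 67.6 yaw-want -0.06 F xs,ys,z [-0.6 -0.1] 0.0 t 6.6333 w 91.1
```

```bash

python3 -m handwheel '[{"gripper":100,"travel":[0,0.002,0],"twist":0},{"gripper":100,"travel":[0,0,0],"twist":0}]'; 
python3 -m handwheel '[{"gripper":100,"travel":[0,0.002,0],"twist":0},{"gripper":100,"travel":[0,0,0],"twist":0}]'; 
python3 -m handwheel '[{"gripper":100,"travel":[0,0.001,0],"twist":0},{"gripper":100,"travel":[0,0,0],"twist":0}]'; python3 pos.py
```

```text
time_s: 6.8
ee_pos: [542.5, 16.0, 258.5]
ee_rot: [-180.0, -0.0, 97.5]
force: [-1.5, -0.6, 1.3]
gripper_width: 90.9
time_s: 6.97
ee_pos: [543.3, 16.1, 258.0]
ee_rot: [-179.7, -0.0, 97.5]
force: [-5.3, -0.9, 1.8]
gripper_width: 91.1
time_s: 7.13
ee_pos: [543.6, 16.1, 257.8]
ee_rot: [-179.6, -0.0, 97.5]
force: [-7.2, -2.2, 3.1]
gripper_width: 91.4
tool screen x,y [-97.4   4.5] tip z 66.8 yaw-want -0.05 F xs,ys,z [-7.6 -0.9] 3.0 t 7.2333 w 90.8
```

```bash

python3 -m handwheel '[{"gripper":100,"travel":[0,0.002,0],"twist":0},{"gripper":100,"travel":[0,0.002,0],"twist":0},{"gripper":100,"travel":[0,0,0],"twist":0}]'; python3 pos.py
python3 -m handwheel '[{"gripper":100,"travel":[0,0,-0.005],"twist":0},{"gripper":100,"travel":[0,0,-0.005],"twist":0},{"gripper":100,"travel":[0,0,-0.005],"twist":0},{"gripper":100,"travel":[0,0,-0.005],"twist":0},{"gripper":100,"travel":[0,0,0],"twist":0}]'; python3 pos.py
cat > lip.py <<'E'
from fit import *
s,r=fitscreen([("top","finL",(251,209)),("top","finR",(462,196)),("scene","finL",(268,168)),("scene","finR",(407,36))])
print("lip z, pointer z",s[3],s[4]); print([ (a,b,c.round(1).tolist()) for a,b,c in r if "lip" in b or "poi" in b])
E
python3 lip.py
```

```text
time_s: 7.48
ee_pos: [545.1, 16.3, 256.4]
ee_rot: [-179.0, -0.0, 97.5]
force: [-15.2, -3.7, 2.8]
gripper_width: 91.2
tool screen x,y [-96.    4.5] tip z 65.4 yaw-want -0.05 F xs,ys,z [-14.5  -1.7] 2.6 t 7.5833 w 91.3
time_s: 8.0
ee_pos: [545.1, 16.3, 276.6]
ee_rot: [-179.0, -0.0, 97.5]
force: [-15.0, -2.7, 2.5]
gripper_width: 91.5
tool screen x,y [-95.9   4.5] tip z 85.5 yaw-want -0.05 F xs,ys,z [-15.  -2.] 1.9 t 8.1 w 90.8
lip z, pointer z 147.75787573480514 259.8892991539773
[('scene', 'lip_top', [-1.3, -0.1]), ('top', 'pointer_top', [0.9, 1.0])]
```

```bash
cat > lip.py <<'E'
from fit import *
import sys
s=np.load("s.npy")
for c in F:
    r=env.pinpoint(c,"lip_top")
    for q in r[:2]:
        f=lambda z:proj(F[c],W(s,[-32,z[1],z[0]]))[0]-q["uv"]
        o=least_squares(f,[150,0]).x; print(c,"lip z, y:",o,np.round(q["uv"],1),round(q["confidence"],2))
    im=F[c]["frame"][:,:,::-1]
    cv2.imwrite(f"pics/lip_{c}_{sys.argv[1]}.png",im)
E
python3 lip.py 1
python3 - <<'E'
import cv2,numpy as np
a=cv2.imread("pics/scene0.png");b=cv2.imread("pics/lip_scene_1.png")
k=lambda i:cv2.resize(i[120:330,250:450],(400,420))
cv2.imwrite("pics/cmp.png",np.hstack([k(a),k(b)]))
E
```

```text
scene lip z, y: [139.   -0.6] [354. 234.] 0.67
top lip z, y: [394.4 -65.7] [395.  222.9] 0.42
```

View pics/cmp.png

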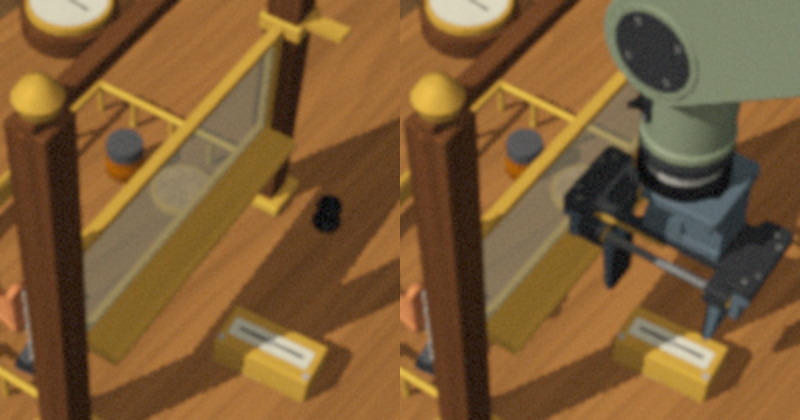

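The left end of the sash's lip has moved up about 10 px in the crop, so the friction push carries it. I'll go on up.

```bash

python3 -m handwheel '[{"gripper":100,"travel":[0,0.001,-0.006],"twist":0},{"gripper":100,"travel":[0,0,-0.006],"twist":0},{"gripper":100,"travel":[0,0,-0.006],"twist":0},{"gripper":100,"travel":[0,0,-0.006],"twist":0},{"gripper":100,"travel":[0,0,-0.006],"twist":0}]'; python3 pos.py
python3 -m handwheel '[{"gripper":100,"travel":[0,0,-0.006],"twist":0},{"gripper":100,"travel":[0,0,-0.006],"twist":0},{"gripper":100,"travel":[0,0,-0.006],"twist":0},{"gripper":100,"travel":[0,0,-0.006],"twist":0},{"gripper":100,"travel":[0,0,-0.006],"twist":0}]'; python3 pos.py
python3 -m handwheel '[{"gripper":100,"travel":[0,0,-0.006],"twist":0},{"gripper":100,"travel":[0,0,-0.006],"twist":0},{"gripper":100,"travel":[0,0,-0.006],"twist":0},{"gripper":100,"travel":[0,0,-0.006],"twist":0},{"gripper":100,"travel":[0,0,0],"twist":0}]'; python3 pos.py; python3 lip.py 2
```

```text
time_s: 9.12
ee_pos: [545.5, 16.4, 305.4]
ee_rot: [-178.8, -0.0, 97.5]
force: [-15.4, -3.5, -3.1]
gripper_width: 91.3
tool screen x,y [-95.5   4.5] tip z 115.3 yaw-want -0.05 F xs,ys,z [-17.5  -1.6] 2.4 t 9.2167 w 91.3
time_s: 9.63
ee_pos: [545.6, 16.3, 335.3]
ee_rot: [-178.8, -0.0, 97.5]
force: [-15.2, -3.3, -2.9]
gripper_width: 91.1
tool screen x,y [-95.4   4.5] tip z 145.3 yaw-want -0.05 F xs,ys,z [-17.5  -1. ] 2.8 t 9.7333 w 91.4
time_s: 10.15
ee_pos: [545.6, 16.4, 360.3]
ee_rot: [-178.8, -0.0, 97.5]
force: [-18.4, -4.4, 1.9]
gripper_width: 91.0
tool screen x,y [-95.4   4.5] tip z 169.2 yaw-want -0.05 F xs,ys,z [-18.6  -0.7] 2.6 t 10.25 w 91.3
scene lip z, y: [221.8  -4.1] [357.9 201.4] 0.9
scene lip z, y: [-196.6 -327. ] [415.3 234.7] 0.61
```

```bash

python3 -m handwheel '[{"gripper":100,"travel":[0,0,-0.006],"twist":0},{"gripper":100,"travel":[0,0,-0.006],"twist":0},{"gripper":100,"travel":[0,0,-0.006],"twist":0},{"gripper":100,"travel":[0,0,-0.004],"twist":0},{"gripper":100,"travel":[0,0,0],"twist":0}]'; python3 pos.py
python3 -m handwheel '[{"gripper":100,"travel":[0,-0.03,0],"twist":0},{"gripper":100,"travel":[0,-0.04,0],"twist":0},{"gripper":100,"travel":[0,-0.04,0],"twist":0},{"gripper":100,"travel":[0,-0.04,0],"twist":0},{"gripper":100,"travel":[0,-0.04,0],"twist":0}]'
python3 -m handwheel '[{"gripper":100,"travel":[0,-0.035,0],"twist":0},{"gripper":100,"travel":[0,-0.03,0],"twist":0},{"gripper":100,"travel":[0,0,0],"twist":0}]';python3 pos.py; python3 lip.py 3
python3 - <<'E'
from h import *
from fit import W
s=np.load("s.npy"); s[3]=246
b=cv2.imread("pics/lip_scene_3.png"); t=cv2.imread("pics/lip_top_3.png")
cv2.imwrite("pics/l3.png",np.hstack([cv2.resize(b[90:290,250:450],(400,400),interpolation=cv2.INTER_CUBIC),cv2.resize(t[140:340,250:450],(400,400),interpolation=cv2.INTER_CUBIC)]))
E
```

```text
time_s: 10.87
ee_pos: [545.6, 16.4, 382.2]
ee_rot: [-178.8, -0.0, 97.5]
force: [-18.7, -3.6, 2.9]
gripper_width: 91.3
tool screen x,y [-95.4   4.5] tip z 191.1 yaw-want -0.05 F xs,ys,z [-18.7  -0.4] 2.5 t 10.9667 w 91.2
time_s: 11.38
ee_pos: [360.4, -7.9, 384.2]
ee_rot: [180.0, 0.0, 97.5]
force: [-0.5, -0.6, 1.1]
gripper_width: 91.0
time_s: 11.63
ee_pos: [292.6, -16.3, 383.9]
ee_rot: [-179.8, -0.0, 97.5]
force: [-0.8, 0.8, 0.7]
gripper_width: 91.2
tool screen x,y [-346.     4.8] tip z 194.0 yaw-want -0.1 F xs,ys,z [0.7 0.3] 0.8 t 11.7333 w 91.5
scene lip z, y: [-429.3  116.4] [315.6 410. ] 0.68
scene lip z, y: [246.1  -1. ] [357.8 192.5] 0.55
top lip z, y: [249.2  -3.5] [354.  243.9] 0.68
```

View pics/l3.png

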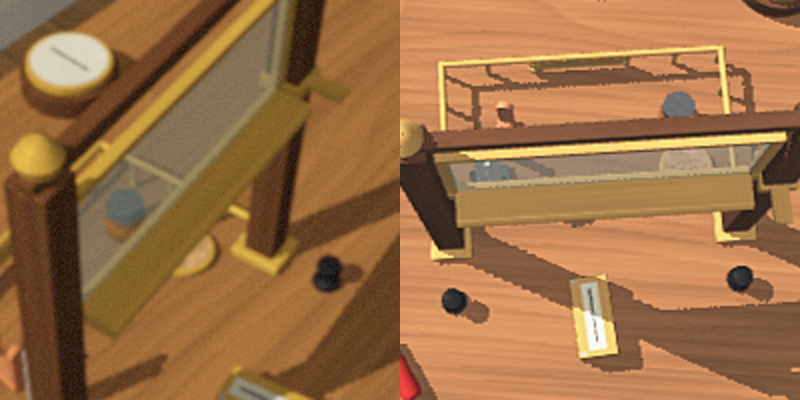

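```bash
python3 - <<'E'
from fit import *
s=np.load("s.npy")
def pred(c,S,y):
    th=np.linspace(-np.pi/2,np.pi/2,61)
    q=W(s,np.c_[-32-7*np.cos(th),np.full(61,y),S-7+7*np.sin(th)])
    return proj(F[c],q)
for c,uvs in (("scene",[(307.5,256.5,150),(404,141.5,-150)]),("top",[(278.5,252,150),(426.5,243.5,-150)])):
    for u,v,y in uvs:
        # outermost along image-down direction normal to edge
        n=None
        for S in range(238,262,4):
            P=pred(c,S,y); E=(proj(F[c],W(s,[[-32,-150,S]]))-proj(F[c],W(s,[[-32,150,S]])))[0]; nn=np.array([-E[1],E[0]])/np.hypot(*E); 
            if nn[1]<0: nn=-nn
            d=max(P@nn)-np.array([u,v])@nn; print(c,y,S,round(float(d),2),end=" | ")
        print()
# pixel-gradient check: trace masks
for c in F:
    for q in env.trace(c,"lip_top")[:1]:
        m=q["pixels"]; ys,xs=np.nonzero(m); print(c,q["confidence"],m.sum(),xs.min(),xs.max(),ys.min(),ys.max())
        # lower boundary on several columns, vs predicted
        cols=range(320,400,20) if c=="scene" else range(290,420,30)
        for S in (242,246,250,254):
            out=[]
            L=max if 1 else min
            A,B=[pred(c,S,y) for y in(150,-150)]
            for u in cols:
                low=np.nonzero(m[:,u])[0].max()+.5
                t=(u-A[:,0])/(B[:,0]-A[:,0]); out.append(round(float((A[:,1]+t*(B[:,1]-A[:,1])).max()-low),1))
            print(c,S,out)
E
```

```text
scene 150 238 4.2 | scene 150 242 3.15 | scene 150 246 2.1 | scene 150 250 1.04 | scene 150 254 -0.04 | scene 150 258 -1.12 | 
scene -150 238 6.36 | scene -150 242 5.48 | scene -150 246 4.59 | scene -150 250 3.68 | scene -150 254 2.77 | scene -150 258 1.86 | 
top 150 238 2.01 | top 150 242 1.6 | top 150 246 1.19 | top 150 250 0.77 | top 150 254 0.35 | top 150 258 -0.07 | 
top -150 238 1.23 | top -150 242 0.82 | top -150 246 0.41 | top -150 250 -0.0 | top -150 254 -0.42 | top -150 258 -0.84 | 
scene 0.66 9973 288 405 75 259
scene 242 [2.3, 1.2, 2.1, 1.0]
scene 246 [0.8, -0.3, 0.7, -0.4]
scene 250 [-0.8, -1.8, -0.8, -1.8]
scene 254 [-2.4, -3.3, -2.3, -3.2]
top 0.79 5961 267 443 206 253
top 242 [-0.6, -0.5, -0.4, -0.3, -0.1]
top 246 [-1.0, -0.9, -0.8, -0.7, -0.6]
top 250 [-1.4, -1.3, -1.2, -1.1, -1.0]
top 254 [-1.9, -1.7, -1.6, -1.5, -1.4]
```

```bash

python3 -m handwheel '[{"gripper":100,"travel":[-0.015,0.025,-0.02],"twist":0},{"gripper":100,"travel":[-0.015,0.025,-0.02],"twist":0},{"gripper":100,"travel":[-0.015,0.025,-0.02],"twist":0},{"gripper":100,"travel":[-0.015,0.025,-0.02],"twist":0},{"gripper":100,"travel":[-0.015,0.025,-0.02],"twist":0}]'
python3 -m handwheel '[{"gripper":100,"travel":[-0.01,0.025,-0.02],"twist":0},{"gripper":100,"travel":[-0.01,0.02,-0.02],"twist":0},{"gripper":100,"travel":[0,0,0],"twist":0},{"gripper":100,"travel":[0,0,0],"twist":0}]';python3 pos.py
cat > wr.py <<'E'
from h import *; import sys,pickle
from fit import W
s=np.load("s.npy"); f=env.grab_frame("wrist"); o={"f":{k:f[k] for k in("intrinsics","extrinsics")}}
for n in("lip_top","pointer_top"):
    o[n]=env.pinpoint("wrist",n); print(n,[(np.round(q["uv"],1),round(q["confidence"],2)) for q in o[n][:2]])
print("expected lip/pointer px",proj(f,W(s,[[-32,0,248],[-46,-177,251]])).round(1))
pickle.dump(o,open(f"w{sys.argv[1]}.pkl","wb")); cv2.imwrite(f"pics/w{sys.argv[1]}.png",f["frame"][:,:,::-1])
E
python3 wr.py 1
python3 -m handwheel '[{"gripper":100,"travel":[0,0,-0.03],"twist":0},{"gripper":100,"travel":[0,-0.025,-0.03],"twist":0},{"gripper":100,"travel":[0,-0.025,-0.03],"twist":0},{"gripper":100,"travel":[0,0,0],"twist":0},{"gripper":100,"travel":[0,0,0],"twist":0}]'
python3 wr.py 2
```

```text
time_s: 12.65
ee_pos: [432.6, -74.9, 485.3]
ee_rot: [-180.0, -0.0, 97.5]
force: [0.7, 0.5, -0.3]
gripper_width: 91.2
time_s: 12.98
ee_pos: [479.6, -88.5, 524.4]
ee_rot: [180.0, -0.0, 97.5]
force: [-0.8, -0.4, -0.9]
gripper_width: 91.0
tool screen x,y [-176.1  -90.1] tip z 332.4 yaw-want -0.05 F xs,ys,z [-0.   0.4] -0.5 t 13.0833 w 91.6
lip_top [(array([333.3, 135.2]), 0.25)]
pointer_top []
expected lip/pointer px [[568.   98.7]
 [511.7 379.7]]
time_s: 13.75
ee_pos: [427.5, -94.6, 616.6]
ee_rot: [179.7, 0.1, 97.5]
force: [-0.3, -0.4, -1.3]
gripper_width: 91.0
lip_top [(array([563.2, 106.4]), 0.57), (array([440.1, 130.2]), 0.19)]
pointer_top [(array([523.6, 325.4]), 0.41)]
expected lip/pointer px [[564.3 108.7]
 [521.7 322.2]]
```

View pics/w1.png

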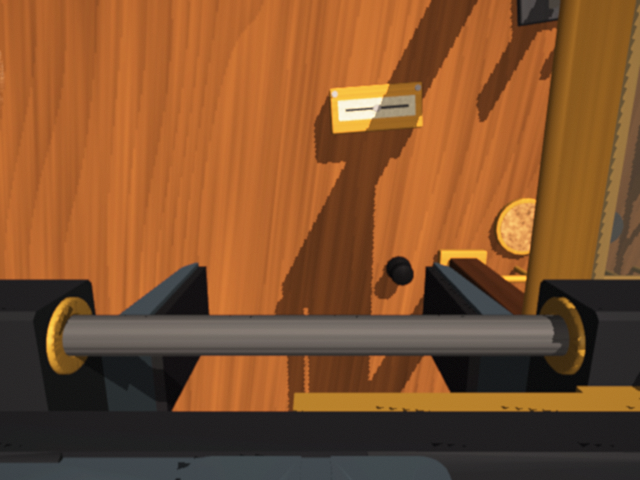

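Wrist view 1 shows the compass top corners at about (331,90), (422,84), (423,126) and (334,132), and the lip nose along column 550. The lip reads about 247–248 mm against a pointer at about 251 mm, so I'll nudge it up about 4 mm.

```bash

python3 -m handwheel '[{"gripper":100,"travel":[0.015,0,0.035],"twist":0},{"gripper":100,"travel":[0.02,0,0.035],"twist":0},{"gripper":100,"travel":[0.02,0,0.035],"twist":0},{"gripper":100,"travel":[0.02,0.01,0.035],"twist":0},{"gripper":100,"travel":[0.02,0.02,0.03],"twist":0}]'
python3 -m handwheel '[{"gripper":100,"travel":[0,0.03,0.03],"twist":0},{"gripper":100,"travel":[0,0.03,0.03],"twist":0},{"gripper":100,"travel":[0,0.015,0],"twist":0},{"gripper":100,"travel":[0,0,0],"twist":0},{"gripper":100,"travel":[0,0,0],"twist":0}]';python3 pos.py
```

```text
time_s: 14.42
ee_pos: [444.7, 4.2, 441.6]
ee_rot: [-179.8, -0.0, 97.5]
force: [-0.2, 0.8, 0.1]
gripper_width: 91.0
time_s: 14.83
ee_pos: [520.1, 13.2, 384.2]
ee_rot: [-179.8, -0.0, 97.5]
force: [-0.6, 0.4, -0.2]
gripper_width: 91.5
tool screen x,y [-122.1    4.6] tip z 194.7 yaw-want -0.06 F xs,ys,z [-0.7  1.2] 0.5 t 14.9333 w 91.1
```

```bash

python3 -m handwheel '[{"gripper":100,"travel":[0,0.01,0],"twist":0},{"gripper":100,"travel":[0,0.01,0],"twist":0},{"gripper":100,"travel":[0,0.006,0],"twist":0},{"gripper":100,"travel":[0,0.006,0],"twist":0},{"gripper":100,"travel":[0,0,0],"twist":0}]';python3 pos.py
python3 -m handwheel '[{"gripper":100,"travel":[0,0.001,-0.003],"twist":0},{"gripper":100,"travel":[0,0,-0.003],"twist":0},{"gripper":100,"travel":[0,0,0],"twist":0}]';python3 pos.py
python3 -m handwheel '[{"gripper":100,"travel":[0,-0.02,0],"twist":0},{"gripper":100,"travel":[0,-0.04,0],"twist":0},{"gripper":100,"travel":[0,-0.04,-0.035],"twist":0},{"gripper":100,"travel":[0,-0.04,-0.035],"twist":0},{"gripper":100,"travel":[-0.02,-0.04,-0.035],"twist":0}]'
python3 -m handwheel '[{"gripper":100,"travel":[-0.03,-0.02,-0.04],"twist":0},{"gripper":100,"travel":[-0.04,0,-0.04],"twist":0},{"gripper":100,"travel":[-0.01,0,-0.03],"twist":0},{"gripper":100,"travel":[0,0,0],"twist":0},{"gripper":100,"travel":[0,0,0],"twist":0}]';python3 pos.py
python3 wr.py 3; python3 lip.py 4
python3 - <<'E'
from fit import *
s=np.load("s.npy")
for c,cols in(("scene",range(320,400,20)),):
    q=env.trace(c,"lip_top")[0]; m=q["pixels"]; th=np.linspace(-np.pi/2,np.pi/2,61)
    for S in(246,250,254):
        A,B=[proj(F[c],W(s,np.c_[-32-7*np.cos(th),np.full(61,y),S-7+7*np.sin(th)])) for y in(150,-150)]
        print(c,S,[round(float((A[:,1]+(u-A[:,0])/(B[:,0]-A[:,0])*(B[:,1]-A[:,1])).max()-np.nonzero(m[:,u])[0].max()-.5),1) for u in cols])
E
```

```text
time_s: 15.35
ee_pos: [546.8, 16.4, 383.1]
ee_rot: [-178.6, -0.0, 97.5]
force: [-21.4, -4.0, 2.0]
gripper_width: 91.0
tool screen x,y [-94.4   4.3] tip z 192.0 yaw-want -0.06 F xs,ys,z [-19.   -1.8] 1.0 t 15.45 w 91.0
time_s: 15.7
ee_pos: [547.0, 16.3, 388.7]
ee_rot: [-178.5, -0.0, 97.5]
force: [-21.4, -4.6, -0.2]
gripper_width: 91.2
tool screen x,y [-94.1   4.3] tip z 197.7 yaw-want -0.07 F xs,ys,z [-21.5  -0.7] -0.3 t 15.8 w 91.2
time_s: 16.22
ee_pos: [401.9, -16.4, 473.5]
ee_rot: [180.0, -0.1, 97.6]
force: [0.9, -1.2, 1.0]
gripper_width: 91.3
time_s: 16.63
ee_pos: [396.4, -81.8, 564.4]
ee_rot: [179.7, 0.1, 97.4]
force: [-0.0, -0.5, -0.7]
gripper_width: 91.0
tool screen x,y [-256.2  -72.5] tip z 370.8 yaw-want -0.05 F xs,ys,z [ 0.2 -0.1] -0.5 t 16.7333 w 91.0
lip_top []
pointer_top [(array([455.1, 272.9]), 0.26)]
expected lip/pointer px [[652.  132.2]
 [592.4 373.7]]
scene lip z, y: [249.9  -3.9] [358.9 189.8] 0.68
top lip z, y: [240.   -0.6] [352.3 245. ] 0.81
scene 246 [0.8, 1.7, 2.7, 0.6]
scene 250 [-0.8, 0.2, 1.2, -0.8]
scene 254 [-2.4, -1.3, -0.3, -2.2]
```

View pics/w3.png

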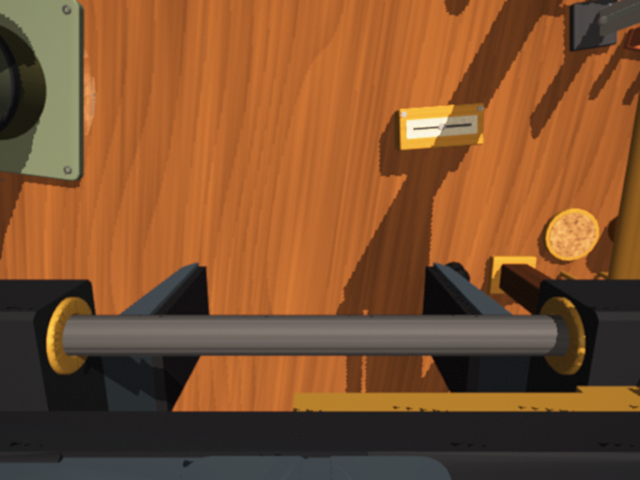

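```bash
python3 - <<'E'
from fit import *; import pickle
s=np.load("s.npy")
for k,px in((1,[(331,90),(422,84),(423,126),(334,132)]),(3,[(399,109),(482,104),(484,143),(401,150)])):
    f=pickle.load(open(f"w{k}.pkl","rb"))["f"]
    P=np.array([atz(f,u,36) for u in px])[:,:2]; L=(P-s[:2])@rot(s[2]); print(k,L.round(1).tolist(),"centre",L.mean(0),"yaw",np.degrees(np.arctan2(*(L[1]+L[2]-L[0]-L[3])[::-1])),"len",np.hypot(*(L[1]-L[0])),np.hypot(*(L[2]-L[1])))
print(f["intrinsics"][0][0], F["scene"]["intrinsics"][0][0])
E
```

```text
1 [[-159.9, 27.1], [-66.0, 32.8], [-62.5, -9.0], [-156.4, -15.0]] centre [-111.2    9. ] yaw 3.585222239077935 len 94.11299419190851 41.964264277123114
3 [[-161.5, 28.6], [-68.2, 33.9], [-61.9, -8.9], [-157.1, -16.7]] centre [-112.2    9.2] yaw 3.9960776103570046 len 93.45503689230945 43.24177818168594
427.18009218149956 567.0462623602591
```

```bash

python3 -m handwheel '[{"gripper":100,"travel":[0.02,0,0.03],"twist":0},{"gripper":100,"travel":[0.02,0,0.035],"twist":0},{"gripper":100,"travel":[0.02,0.008,0.035],"twist":0},{"gripper":100,"travel":[0.02,0.008,0.035],"twist":0},{"gripper":100,"travel":[0,0,0.04],"twist":0}]'
python3 -m handwheel '[{"gripper":100,"travel":[0,0,0.04],"twist":0},{"gripper":100,"travel":[0,0,0.04],"twist":0},{"gripper":100,"travel":[0,0,0.04],"twist":0},{"gripper":100,"travel":[0,0,0.03],"twist":0},{"gripper":100,"travel":[0,0,0],"twist":0}]'; python3 pos.py
```

```text
time_s: 17.85
ee_pos: [402.3, 2.3, 387.1]
ee_rot: [179.7, -0.1, 97.6]
force: [0.8, -1.2, -0.4]
gripper_width: 91.3
time_s: 18.27
ee_pos: [399.6, 0.2, 233.2]
ee_rot: [-179.3, -0.1, 97.5]
force: [-0.2, 0.2, -0.6]
gripper_width: 91.3
tool screen x,y [-239.8    7.3] tip z 46.6 yaw-want -0.07 F xs,ys,z [0.5 0. ] 0.5 t 18.3667 w 90.9
```

```bash

python3 -m handwheel '[{"gripper":100,"travel":[0,0,0.02],"twist":0},{"gripper":100,"travel":[0,0,0.02],"twist":0},{"gripper":100,"travel":[0,0,0.001],"twist":0},{"gripper":100,"travel":[0,0.01,0],"twist":0},{"gripper":100,"travel":[0,0,0],"twist":0}]'; python3 pos.py
python3 -m handwheel '[{"gripper":100,"travel":[0,0.008,0],"twist":0},{"gripper":100,"travel":[0,0.008,0],"twist":0},{"gripper":100,"travel":[0,0.008,0],"twist":0},{"gripper":100,"travel":[0,0,0],"twist":0}]'; python3 pos.py
python3 -m handwheel '[{"gripper":100,"travel":[0,0.012,0],"twist":0},{"gripper":100,"travel":[0,0.024,0],"twist":0},{"gripper":100,"travel":[0,0,0],"twist":0},{"gripper":100,"travel":[0,0,0],"twist":0},{"gripper":100,"travel":[0,0,0],"twist":0}]'; python3 pos.py
cat > comp.py <<'E'
import fit; from fit import *; import sys
s=np.load("s.npy"); fit.START=[(float(sys.argv[1]),28)]
for n in ["compass_front_left","compass_front_right","compass_rear_left","compass_rear_right"]:
    for c in F:
        for q in env.pinpoint(c,n)[:1]:
            l=(atz(F[c],q["uv"],18)[:2]-s[:2])@rot(s[2]); print(n,c,l.round(1),round(q["confidence"],2))
for c in F: cv2.imwrite(f"pics/c_{c}_{sys.argv[2]}.png",F[c]["frame"][:,:,::-1])
f=env.grab_frame("wrist"); cv2.imwrite(f"pics/c_wrist_{sys.argv[2]}.png",f["frame"][:,:,::-1])
for n in ["compass_front_left","compass_front_right","compass_rear_left","compass_rear_right"]:
    for q in env.pinpoint("wrist",n)[:1]: print(n,"wrist",((atz(f,q["uv"],18)[:2]-s[:2])@rot(s[2])).round(1),round(q["confidence"],2))
E
python3 comp.py 600 1
```

```text
time_s: 18.78
ee_pos: [414.8, 1.5, 198.7]
ee_rot: [179.6, 0.1, 97.5]
force: [0.7, 0.1, 0.5]
gripper_width: 91.2
tool screen x,y [-228.6    7.1] tip z 7.2 yaw-want -0.05 F xs,ys,z [-0.1 -0.9] 0.1 t 18.8833 w 91.7
time_s: 19.22
ee_pos: [437.5, 4.8, 196.9]
ee_rot: [179.8, 0.0, 97.5]
force: [0.2, 0.4, 0.2]
gripper_width: 91.2
tool screen x,y [-205.3    7.3] tip z 5.6 yaw-want -0.05 F xs,ys,z [-0.3  0.2] -0.8 t 19.3167 w 91.1
time_s: 19.73
ee_pos: [470.3, 9.2, 196.3]
ee_rot: [-179.9, -0.0, 97.5]
force: [0.3, -0.3, 0.0]
gripper_width: 91.2
tool screen x,y [-171.2    7.3] tip z 5.3 yaw-want -0.07 F xs,ys,z [ 0.1 -0.6] -0.3 t 19.8333 w 91.0
compass_front_left scene [-6.2 28. ] 0.84
compass_front_left top [-1.4 28.9] 0.57
compass_front_right scene [ -8.3 -19.1] 0.6
compass_front_right top [ -5.7 -15. ] 0.58
compass_rear_left scene [-98.3  23.7] 0.7
compass_rear_right scene [-104.5  -17.6] 0.7
compass_rear_left wrist [-100.2   29.5] 0.65
```

```bash

python3 -m handwheel '[{"gripper":100,"travel":[0,0.007,0],"twist":0},{"gripper":100,"travel":[0,0.04,0],"twist":0},{"gripper":100,"travel":[0,0.04,0],"twist":0},{"gripper":100,"travel":[0,-0.01,0],"twist":0},{"gripper":100,"travel":[0,-0.02,0],"twist":0}]'; python3 pos.py
python3 -m handwheel '[{"gripper":100,"travel":[0,-0.03,0],"twist":0},{"gripper":100,"travel":[0,-0.04,0],"twist":0},{"gripper":100,"travel":[0,-0.04,0],"twist":0},{"gripper":100,"travel":[0,-0.04,0],"twist":0},{"gripper":100,"travel":[0,-0.01,0],"twist":0}]'; python3 pos.py
python3 comp.py 690 2; python3 lip.py 5
python3 - <<'E'
import cv2,numpy as np
a=cv2.imread("pics/c_scene_2.png");b=cv2.imread("pics/c_top_2.png")
cv2.imwrite("pics/f2.png",np.hstack([cv2.resize(a[110:370,200:460],(400,400)),cv2.resize(b[140:340,250:450],(400,400))]))
E
```

```text
time_s: 21.0
ee_pos: [532.1, 17.1, 196.7]
ee_rot: [179.6, 0.0, 97.5]
force: [-1.0, 0.6, 0.3]
gripper_width: 91.4
tool screen x,y [-114.9    7.4] tip z 4.7 yaw-want -0.05 F xs,ys,z [-1.4  0.4] -0.5 t 21.1 w 91.2
time_s: 21.52
ee_pos: [362.7, -4.3, 195.8]
ee_rot: [-179.5, -0.1, 97.5]
force: [-1.6, 0.2, -0.8]
gripper_width: 91.0
tool screen x,y [-274.8    7.5] tip z 5.7 yaw-want -0.1 F xs,ys,z [ 0.6 -0.3] 0.3 t 21.6167 w 91.1
compass_front_left scene [111.2  22.7] 0.57
compass_front_left top [ -77.2 -169. ] 0.26
compass_rear_left scene [10.7 23.1] 0.56
compass_rear_left top [ -82.6 -180.4] 0.34
compass_rear_right scene [ 10.9 -18.9] 0.97
scene lip z, y: [248.7  -0.7] [357.8 191.5] 0.97
top lip z, y: [258.1   3.1] [351.  243.1] 0.59
```

View pics/f2.png

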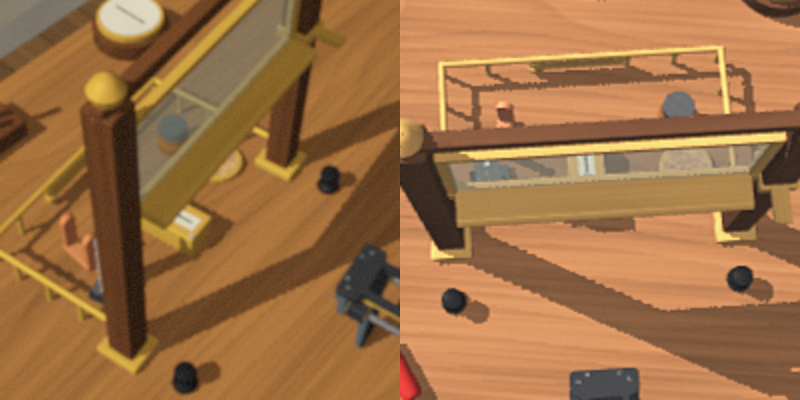

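```bash
python3 - <<'E'
from fit import *
s=np.load("s.npy")
out=[]
for c,(u0,v0) in(("scene",(285,225)),("top",(310,200))):
    im=F[c]["frame"][v0:v0+65 if c=="scene" else v0+65,u0:u0+65,::-1]; k=6.15; im=cv2.resize(im,(400,400),interpolation=cv2.INTER_CUBIC)
    for x0,col in((6,(0,0,255)),(11,(0,255,0))):
        for z in(0,36):
            q=W(s,[[x0,23,z],[x0,-20,z],[x0+96,-20,z],[x0+96,23,z]]); p=((proj(F[c],q)-[u0,v0]+.5)*k).astype(int)
            cv2.polylines(im,[p.reshape(-1,1,2)],True,col,1)
    out.append(im)
cv2.imwrite("pics/g.png",np.hstack(out))
for c in F:
    r=env.trace(c,"compass")
    if r: ys,xs=np.nonzero(r[0]["pixels"]); print(c,r[0]["confidence"],len(xs),xs.min(),xs.max(),ys.min(),ys.max(), (xs+ys).max(), xs[np.argmax(ys)])
p=proj(F["scene"],W(s,[[x,y,0] for x in(6,11) for y in(23,-20)])); print(p)
E
```

```text
scene 0.66 674 293 336 245 275 599 322
[[327.3 277.5]
 [339.2 262.9]
 [325.2 276.3]
 [337.2 261.7]]
```

View pics/g.png

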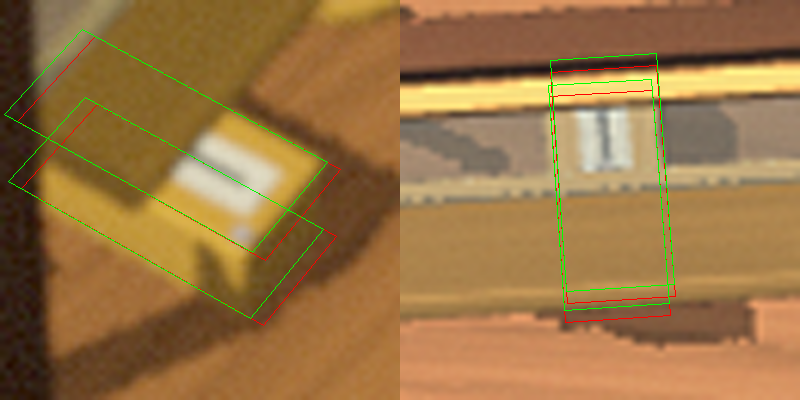

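The compass outline in the scene view fits a rear face at about +11 mm: rear top corners at (325,160) and (253,250) in the crop, against a requirement of 6 mm. I'll lift the tool clear and hand in.

```bash
python3 -m handwheel '[{"gripper":100,"travel":[0,0,-0.02],"twist":0},{"gripper":100,"travel":[0,0,-0.03],"twist":0},{"gripper":100,"travel":[0,0,-0.02],"twist":0},{"gripper":100,"travel":[0,0,0],"twist":0},{"gripper":100,"travel":[0,0,0],"twist":0}]'; python3 comp.py 690 3 | grep scene; python3 lip.py 6; python3 -c "
from workcell import env
print(env.job_done())"
```

```text
time_s: 23.18
ee_pos: [369.2, -4.2, 267.2]
ee_rot: [179.8, 0.0, 97.5]
force: [0.0, 0.1, -0.2]
gripper_width: 90.8
compass_front_left scene [109.7  31.5] 0.84
compass_rear_left scene [10.3 28.3] 0.7
compass_rear_right scene [ 13.  -20.4] 0.86
scene lip z, y: [247.2  -0.8] [357.8 192.1] 0.65
top lip z, y: [234.3  -4.2] [353.9 245.5] 0.92
the job is handed in; nothing more can be done
None
```

I raised the sash to about the pointer's height and pushed the compass under it, past the sash's plane. I then handed the job in at about 23 s; no verdict is reported.

**How the sash was moved:** these moves cannot tilt the tool, so the fingertips could not get beneath the lip. I pressed the outside of the spread front finger against the lip's nose with 15–21 N and carried the sash up by friction. I raised it in two goes, the second a small correction of about 5–6 mm.

**How the compass was moved:** the wrist would have hit the lip before the fingers could push it all the way. One short push moved the compass partway. A second, faster push ended short of the lip, and the compass slid the last few centimetres on its own.

**Last checks:**
- **Compass:** the rear corners read 10 and 13 mm past the plane in the scene camera, against the 6 mm needed. An outline fit gave about 11 mm. The compass looked flat.
- **Lip height:** the scene camera put the lip at 247–250 mm against a pointer at about 251 mm, which is inside the 7 mm band.
- **Disagreement:** the top camera's lip readings scattered from 234 to 258 mm, the last being 234 mm. It resolves height poorly, so I relied on the scene camera and the measured arm travel. The lip height is therefore the less certain of the two results.
- **Other things:** I saw nothing else displaced in the last pictures, though I did not measure them again. The arm was clear of everything when I handed in.

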